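Angle a profile rail past the stop post into its storage bay

ROBOT

A 6-joint arm with a two-finger parallel gripper is mounted at the origin on a cart in front of the work surface, level with it; the furniture and walls round the work are solid. World frame = base frame: x ahead of the robot, y to its left, z up, the work surface at z = 0. Lengths are in m, angles in rad, forces in N, time in s.
With the tool pointing down it reaches from about 0.325 to 0.875 m from the base axis. Payload 4.4 kg.
Tool frame: the origin (TCP) lies between the finger pads; the fingertips stand 19 mm ahead of it and the grasp point (between the pads) is the TCP (tips_ahead is the distance from the TCP to the fingertips, in m); z points along the fingers, y is the line along which they close (so a half turn about z gives the same grasp; the last joint's range is limited). The gripper opens to 85 mm and grips with 20 to 120 N. Pads are 22 mm wide; open, the fingers measure 114 mm over their backs; the gripper's body (76 mm by 85 mm) begins 54 mm behind the grasp point. The pads swing forward as they close: fully open they stand 13 mm farther back than shut.
Start: joints at [1.058, 0.207, 1.542, -0, 1.393, -0.15], TCP at [0.204, 0.538, 0.214] pointing down, gripper open.
Joint ranges: [-2.73, 2.73], [-0.86, 2.22], [0.23, 2.46], [-1.11, 4.25], [0.08, 2.63], [-2.82, 2.82]. Speed limits (rad/s): [2.79, 2.79, 3.14, 3.14, 3.14, 3.14].

INTERFACE

Orientations are given as a unit quaternion [x, y, z, w].
In Python, from station import get_state, capture, hand_in, tips_ahead gives the robot as it stands.
- The arm moves only by the shell command python3 -m creep 'ROWS' [FORCE]. ROWS is JSON, a list of rows, each an object with "delta_rot": the turn, a rotation vector about the tool's x, y, z in rad, a list of three; "delta_pos": the shift along the tool's x, y, z in cm, a list of three; "grip": the opening, from 0 (shut) to 1 (fully open). A call has 1 to 5 rows; each row shifts and turns the commanded pose from where the row before left it, along the tool's axes as they then stand; what a row does not reach is not made up. A row lasts 1/8 s, in which the tool goes at most 62.5 mm and 10.7 degrees, less where a joint would pass 70% of its speed; a pose out of reach is approached as far as the arm can. A call is refused whole if a number of a shift passes 6.25 or a number of a turn 0.188, either way. A call with a gripper value outside its range is refused whole. The fingers move at their own pace and stop on an object; FORCE is the grip in N (left out, the last holds). Time passes only in rows, so rows that do not move let the fingers close. It gives the time, the measured TCP pose, the force and the opening at its end, in the units of the state.
- get_state(): the state, without advancing time (a new reading comes with each control period).
- capture(name): name is "scene" or "top"; returns a dict with "pixels" (400x640x3 uint8, red, green, blue), "depth" (400x640 float32, m along the optical axis (not along the pixel's ray), 0 where there is no reading), "fovy" (degrees; the focal length in pixels is half the picture's height over the tangent of half this angle, whatever the lens; pixels are square), "cx", "cy" (the principal point, pixels), "R" (3x3) and "t" (3): a world point X has camera coordinates R X + t. Camera axes: x right, y down, z forward; pixel columns grow to the right and rows downward; lengths in m; the calibration is good to about 2 mm. A picture is of the moment at which its call begins.
- hand_in(): hands the job in, once; it reports no verdict.
The state is a dict: "clock": time; "qpos": joint angles; "qd": joint speeds; "effort": joint torques, N m; "tcp_pos": TCP position; "tool_rot": TCP orientation; "contact_force": force on the tool from outside, world axes, zero at the start; "wrist_torque": the same for the moment, N m; "gripper_width": finger opening in m.
Only numpy, scipy, OpenCV 4.12 (cv2) and the standard library are available. Lean on these libraries where they do the work, as an engineer would, in place of code of your own. Each camera call takes 0.05 s, during which the arm holds its last target. There are 200 camera calls.

TASK

Put the aluminium rail away in its storage bay by pushing it along the worktop with the fingertips: the stop post bars the straight way in, so angle the rail and push one end in behind the post, then swing the other end in, until the rail lies flush against the bay's back wall along its whole length. Push gently, never pinch or lift the rail, and leave the bottle, the dish and the timer where they stand.

Things in the scene. Friction and masses are not known exactly. Their poses are not given: they have to be found in the camera images.
- bay: grey storage bay, fixed: three walls 35 mm high, 8 mm thick, no floor, open above and at the mouth. Origin on the worktop at the middle of the mouth; x points into the bay, y along the back wall (left seen from the mouth). Inside 80 mm deep (back wall's inner face at x = 80 mm) and 256 mm wide (side walls' inner faces at y = +128 and -128 mm, running from x = 0 to 80 mm)
- post: upright steel stop post with a red top, fixed, 18 mm across, 50 mm high, origin at the centre of its foot. It stands on the bay's mouth line (bay x = 0) at bay y = +76 or -76 mm (which one varies): gaps of 195 mm to the farther and 43 mm to the nearer side wall. A flat black plug, no hindrance, fills the other socket
- rail: loose aluminium rail with orange end caps and black slots, a bar 28 x 28 mm and 220 mm long, 0.2 to 0.45 kg (slides at 1 to 3 N), lying flat before the bay's mouth, roughly along bay y. Origin at the centre of its underside, z up, its own y along its length; both ends are alike. Flush against the back wall its centre line is at bay x = 66 mm
- rail_center (a point): centre of the rail, half-way up (14 mm above the worktop when it lies flat)
- rail_end_a (a point): centre of the rail's end face on its own +y side, half-way up, 110 mm from the rail's centre
- rail_end_b (a point): centre of the rail's end face on its own -y side, half-way up, 110 mm from the rail's centre
- pipette_stand: fixed obstacle left of the work, near the way from the arm's start to the rail: white pipette stand, 205 mm high. Its origin is on the worktop; the base (95 x 85 mm) is centred 40 mm beyond it in x, and at the top its head reaches 75 mm towards the robot from the origin and 45 mm to either side. Pass above or round it
- reagent_bottle: bystander: amber-yellow reagent bottle with a green cap, 48 mm in diameter, 102 mm high, standing behind the bay; origin at the centre of its underside
- dish: bystander: petri dish with a pink filling, 58 mm in diameter, 14 mm high, behind the bay; origin at the centre of its underside
- lab_timer: bystander: white lab timer lying flat, 62 x 66 mm, 18 mm high, to the right of the bay; origin at the centre of its underside

How it is judged:
By the outcome, as a careful person would: the job done as asked, in the order asked, and still so for the second after the job is handed in, with the robot touching nothing.
It also fails if it takes over 72 s, if anything falls off the work surface, if the arm or the gripper's body presses on something with over 40 N, if the wrist force passes 120 N, or if a joint passes its speed limit or range.

## Working session

There is one attempt and no reset: what is moved stays moved. The work goes in short steps, Python scripts to look and compute and a shell command to move; the robot and the scene stay as the last step left them, time stands still between calls to the robot, and variables do not carry over. Pictures are saved under pics/ and viewed, on a budget of 10 in all, crops included, one or two more only if the job needs it, and the job is handed in when it is done.

```bash
mkdir -p pics; ls; python3 - <<'E'
from station import *
import cv2,numpy as np
print(get_state(), tips_ahead)
for n in("top","scene"):
    c=capture(n); cv2.imwrite(f"pics/{n}0.png",c["pixels"][:,:,::-1]); print(n,c["fovy"],c["cx"],c["cy"],c["R"],c["t"])
    np.savez(f"{n}0.npz",**c)
E
```

```text
pics
{'clock': 0.0, 'qpos': array([ 1.05750257e+00,  2.07419102e-01,  1.54298306e+00, -1.87109397e-05,
        1.39349326e+00, -1.50486493e-01]), 'qd': array([-5.12060987e-04,  1.15172560e-04, -2.02141362e-04,  1.06790045e-03,
        2.01990742e-05,  7.18036335e-04]), 'effort': array([ 1.08469030e-03, -3.83019662e+01, -2.91604060e+01, -1.95943344e-04,
        1.02031702e-02, -1.49597702e-05]), 'tcp_pos': array([0.203676  , 0.5368556 , 0.21311251]), 'tool_rot': array([ 1.80408598e-01,  9.83591080e-01, -1.09155042e-03, -3.66451548e-04]), 'contact_force': array([ 0.25087549,  0.37246044, -0.01667754]), 'wrist_torque': array([ 0.0615849 ,  0.04583636, -0.04187496]), 'gripper_width': 0.08544927176558349} 0.019
top 54.27122098381626 319.2177976058503 203.72523474589153 [[-0.02430911 -0.99968353  0.00647318]
 [-0.99754423  0.02383062 -0.06586059]
 [ 0.06568548 -0.00805829 -0.99780784]] [-0.12446661  0.58913541  1.00298928]
scene 56.826109297985056 318.4778735474292 195.2372883275238 [[ 0.77477582 -0.63220943  0.00580194]
 [-0.32443659 -0.40544162 -0.85460985]
 [ 0.54264476  0.66024868 -0.51923823]] [-0.53954118  0.1870562   0.69500688]
```

View pics/top0.png

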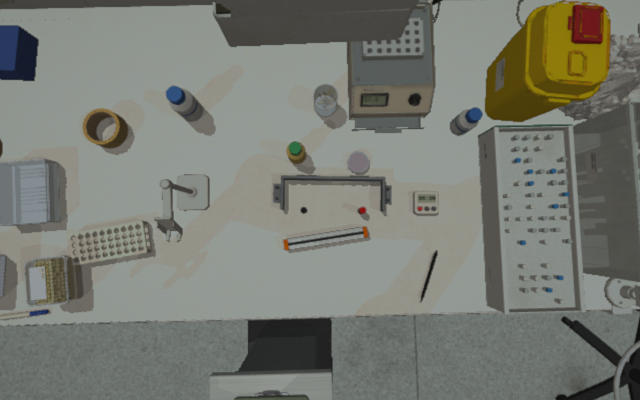

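View pics/scene0.png

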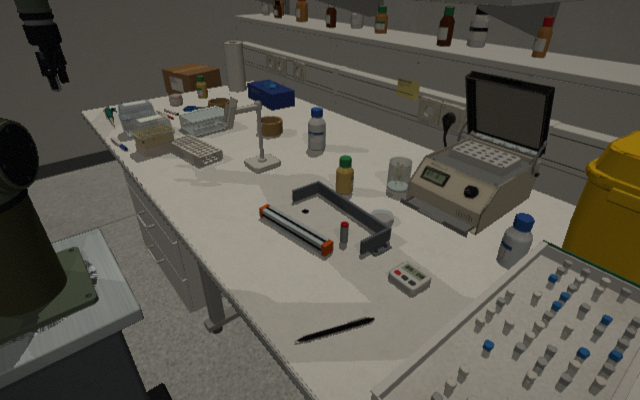

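The top view shows the bay at (275-390, 178-205), the post's red top at (362, 210), so on the bay's -y side, and the rail's caps at (286, 244) and (366, 232). The black plug is at (304, 210) and the pipette stand at (180, 200). The scene view agrees with this.

```bash
cat > h.py <<'E'
import cv2,numpy as np
from station import *
def ray(c,u,v,z):
    f=200/np.tan(np.radians(c["fovy"])/2); R=c["R"]; o=-R.T@c["t"]
    d=R.T@np.array([(u-c["cx"])/f,(v-c["cy"])/f,1]); return o+d*(z-o[2])/d[2]
def world(c):
    f=200/np.tan(np.radians(c["fovy"])/2); v,u=np.mgrid[:400,:640]; d=c["depth"]
    P=np.stack([(u-c["cx"])/f*d,(v-c["cy"])/f*d,d],-1)-c["t"]; return P@c["R"]
def blobs(m,n=6):
    k,_,s,ce=cv2.connectedComponentsWithStats(m.astype(np.uint8)); return [(ce[i],s[i]) for i in range(1,k) if s[i,4]>=n]
def caps(c,box=(230,160,420,280)):
    hsv=cv2.cvtColor(c["pixels"],cv2.COLOR_RGB2HSV); H,S,V=[hsv[...,i].astype(int) for i in range(3)]
    m=(H>=4)&(H<=18)&(S>150)&(V>110); b=np.zeros_like(m); b[box[1]:box[3],box[0]:box[2]]=1; return m&b
E
python3 - <<'E'
from h import *
c=dict(np.load("top0.npz")); W=world(c)
px=c["pixels"]
for ce,s in blobs(caps(c)): print("cap",ce,s,ray(c,*ce,.028), W[int(ce[1]),int(ce[0])])
hsv=cv2.cvtColor(px,cv2.COLOR_RGB2HSV).astype(int)
r=((hsv[...,0]<4)|(hsv[...,0]>174))&(hsv[...,1]>150); r[:160]=0;r[280:]=0;r[:,:230]=0;r[:,420:]=0
for ce,s in blobs(r,4): print("red",ce,s,ray(c,*ce,.05),W[int(ce[1]),int(ce[0])])
# rail body top by height
def box(n,m):
    v,u=np.nonzero(m); P=W[v,u,:2].astype(np.float32); print(n,len(P),cv2.minAreaRect(P),"z",np.median(W[v,u,2]))
    return P
z=W[...,2]; reg=np.zeros(z.shape,bool)
reg[222:256,275:378]=1; P=box("rail",reg&(z>.02)&(z<.04))
reg[:]=0; reg[170:212,265:398]=1; red=reg&(z>.026)&(z<.044)&(hsv[...,1]<80)
for ce,s in blobs(red,15): print("wall",ce,s)
P=box("bay",red)
np.set_printoptions(precision=3,suppress=True)
for lab,(u,v) in {"tl":(282,178),"tr":(388,178)}.items(): print(lab,ray(c,u,v,.035))
E
python3 -c "
import cv2
im=cv2.imread('pics/top0.png')[165:265,260:410];cv2.imwrite('pics/crop0.png',cv2.resize(im,None,fx=5,fy=5,interpolation=cv2.INTER_NEAREST))"
```

```text
cap [364.92105263 231.60526316] [363 227   5  10  38] [ 0.51026147 -0.25513124  0.028     ] [ 0.51186902 -0.2530339   0.02602122]
cap [285.65714286 244.48571429] [284 240   5  10  35] [ 0.48210372 -0.0494076   0.028     ] [ 0.48338574 -0.04771951  0.02779532]
red [418.6 208.2] [418 207   2   3   5] [ 0.56652292 -0.39104547  0.05      ] [ 0.56858902 -0.39769381  0.01882654]
red [362. 210.] [359 208   7   5  27] [ 0.56539639 -0.24674461  0.05      ] [ 0.56543254 -0.24683486  0.04923184]
rail 918 ((0.49698492884635925, -0.15294130146503448), (0.028120312839746475, 0.21951930224895477), 7.554915904998779) z 0.027834370721886856
wall [334.67534722 183.65451389] [280 175 106  36 576]
bay 578 ((0.6147370934486389, -0.17474959790706635), (0.27246177196502686, 0.0885528028011322), 87.50720977783203) z 0.03416091090659673
tl [ 0.654 -0.044  0.035]
tr [ 0.648 -0.319  0.035]
```

View pics/crop0.png

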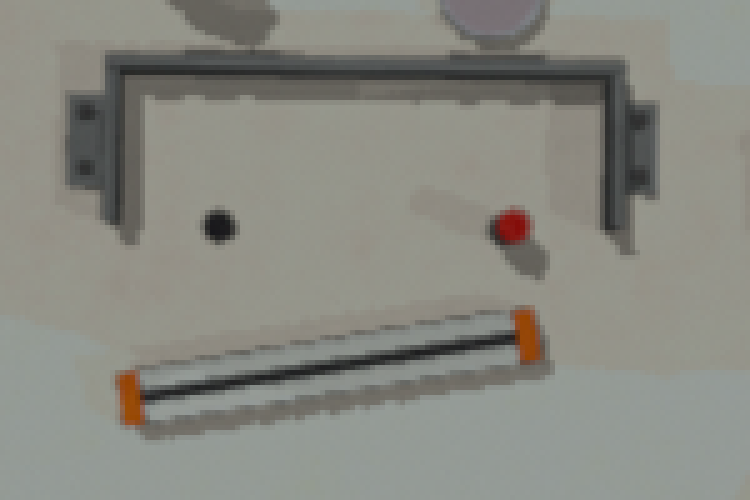

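The crop shows the plug at pixel (303.8, 210.2), the post at (362.5, 210.2), and the right end of the rail overlapping the post. The measured sizes fit: bay 272x88 mm, rail 220x28 mm. I'll work out the bay frame and set off.

```bash
python3 - <<'E'
from h import *
c=dict(np.load("top0.npz")); W=world(c); hsv=cv2.cvtColor(c["pixels"],cv2.COLOR_RGB2HSV).astype(int)
m=hsv[...,2]<60; m[:205]=0;m[216:]=0;m[:,:296]=0;m[:,312:]=0
(ce,s)=blobs(m,4)[0]; plug=ray(c,*ce,0); post=np.array([.5654,-.2467])
d=plug[:2]-post; print("plug",plug,"len",np.hypot(*d),"yaw deg",np.degrees(np.arctan2(-d[0],d[1])),"mid",(plug[:2]+post)/2)
m=(W[...,2]>.03)&(W[...,2]<.3); m[:170]=0;m[245:]=0;m[:,:155]=0;m[:,215:]=0
P=W[m]; print("stand",P.min(0),P.max(0)); Q=P[P[:,2]>.15]; print(Q.min(0),Q.max(0))
# back wall inner edge fit
z=W[...,2]; w=(z>.027)&(z<.042); w[:170]=0; w[184:]=0; w[:,:290]=0; w[:,382:]=0
v,u=np.nonzero(w); p=np.polyfit(W[v,u,1],W[v,u,0],1); print("back wall slope deg",np.degrees(np.arctan(p[0])),"x at y=-.17",np.polyval(p,-.17))
E
python3 -m creep '[{"delta_rot":[0,0,0],"delta_pos":[0,0,0],"grip":0},{"delta_rot":[0,0,-0.18],"delta_pos":[0,0,0],"grip":0},{"delta_rot":[0,0,-0.18],"delta_pos":[0,0,0],"grip":0}]' 20
python3 -c "
import station;print(station.tips_ahead)"
```

```text
plug [ 0.5717472  -0.09569966  0.        ] len 0.15113368577093866 yaw deg -2.406973095668887 mid [ 0.5685736  -0.17119983]
stand [0.50062913 0.17171613 0.03232856] [0.63611421 0.20888605 0.22972909]
[0.50062913 0.17171613 0.15058926] [0.63611421 0.20888605 0.22972909]
back wall slope deg 2.287748746151445 x at y=-.17 0.6533842649398094
clock: 0.48
tcp_pos: [0.204, 0.5374, 0.214]
tool_rot: [-0.002, 1.0, -0.0, -0.0]
contact_force: [0.2, 0.2, 0.6]
gripper_width: 0.0323
0.019
```

```bash

python3 -m creep '[{"delta_rot":[0,0,0],"delta_pos":[-2.2,-5.5,0],"grip":0},{"delta_rot":[0,0,0],"delta_pos":[-2.2,-5.5,0],"grip":0},{"delta_rot":[0,0,0],"delta_pos":[-2.2,-5.5,0],"grip":0},{"delta_rot":[0,0,0],"delta_pos":[-2.2,-5.5,0],"grip":0}]'
python3 -m creep '[{"delta_rot":[0,0,0],"delta_pos":[-2.2,-5.5,0],"grip":0},{"delta_rot":[0,0,0],"delta_pos":[-2.2,-5.5,0],"grip":0},{"delta_rot":[0,0,0],"delta_pos":[-2.2,-5.5,0],"grip":0},{"delta_rot":[0,0,0],"delta_pos":[0,0,0],"grip":0}]'
python3 -m creep '[{"delta_rot":[0,0,0],"delta_pos":[-1.8,-5.7,0],"grip":0},{"delta_rot":[0,0,0],"delta_pos":[-1.8,-5.7,0],"grip":0},{"delta_rot":[0,0,0],"delta_pos":[-1.8,-5.7,0],"grip":0},{"delta_rot":[0,0,0],"delta_pos":[-1.8,-5.7,0],"grip":0}]'
```

```text
clock: 0.98
tcp_pos: [0.2918, 0.3156, 0.2143]
tool_rot: [0.001, 1.0, 0.0, 0.0]
contact_force: [1.1, -0.7, 1.1]
gripper_width: 0.0003
clock: 1.48
tcp_pos: [0.3584, 0.1486, 0.2145]
tool_rot: [0.006, 1.0, -0.0, 0.0]
contact_force: [-0.2, 0.5, 0.7]
gripper_width: -0.0004
clock: 1.98
tcp_pos: [0.429, -0.0765, 0.2144]
tool_rot: [0.001, 1.0, 0.0, 0.0]
contact_force: [2.2, 1.3, 0.9]
gripper_width: -0.0
```

```bash

python3 -m creep '[{"delta_rot":[0,0,0],"delta_pos":[-2.1,-5.9,0],"grip":0},{"delta_rot":[0,0,0],"delta_pos":[-2.1,-5.9,0],"grip":0},{"delta_rot":[0,0,0],"delta_pos":[-2.1,-5.9,0],"grip":0},{"delta_rot":[0,0,0],"delta_pos":[-2.1,-5.9,0],"grip":0}]'
python3 -m creep '[{"delta_rot":[0,0,0],"delta_pos":[0,0,6],"grip":0},{"delta_rot":[0,0,0],"delta_pos":[0,0,6],"grip":0},{"delta_rot":[0,0,0],"delta_pos":[0,0,4],"grip":0},{"delta_rot":[0,0,0],"delta_pos":[0,0,0],"grip":0}]'
python3 - <<'E'
from h import *
c=capture("scene"); cv2.imwrite("pics/s1.png",cv2.resize(c["pixels"][130:330,180:480,::-1],None,fx=2.6,fy=2.6))
E
```

```text
clock: 2.48
tcp_pos: [0.513, -0.3121, 0.2139]
tool_rot: [0.001, 1.0, 0.001, 0.0]
contact_force: [0.3, 1.1, 1.0]
gripper_width: 0.0
clock: 2.98
tcp_pos: [0.509, -0.3078, 0.0497]
tool_rot: [0.001, 1.0, 0.003, -0.004]
contact_force: [0.4, 1.2, 0.1]
gripper_width: 0.0001
```

View pics/s1.png

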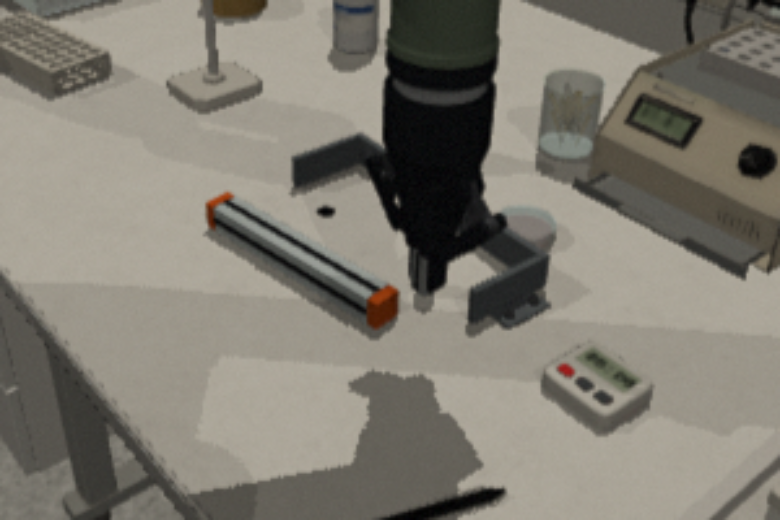

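```bash

python3 -m creep '[{"delta_rot":[0,0,0],"delta_pos":[-0.3,0,1.8],"grip":0},{"delta_rot":[0,0,0],"delta_pos":[0,1.0,0],"grip":0},{"delta_rot":[0,0,0],"delta_pos":[0.1,1.0,0],"grip":0},{"delta_rot":[0,0,0],"delta_pos":[0.1,1,0],"grip":0},{"delta_rot":[0,0,0],"delta_pos":[0.1,1,0],"grip":0}]'
cat >> h.py <<'E'
O=np.array([.569,-.171]); ps=np.radians(2.35); BX=np.array([np.cos(ps),-np.sin(ps)]); BY=np.array([np.sin(ps),np.cos(ps)])
def bay(p): d=np.asarray(p)[...,:2]-O; return np.stack([d@BX,d@BY],-1)*1000
def look(save=None):
    c=capture("top"); W=world(c); s=get_state(); np.set_printoptions(precision=1,suppress=True)
    print("t",s["clock"],"tcp bay",bay(s["tcp_pos"]),"z",s["tcp_pos"][2]*1000,"F",s["contact_force"])
    for ce,st in blobs(caps(c),6): print("cap bay",bay(ray(c,*ce,.028)),st[4])
    z=W[...,2]; B=bay(W); hsv=cv2.cvtColor(c["pixels"],cv2.COLOR_RGB2HSV)
    m=(z>.022)&(z<.034)&(hsv[...,2]>0)&(B[...,0]<85)&(B[...,0]>-220)&(abs(B[...,1])<200)
    m&=~((B[...,0]>-3)&(abs(B[...,1])>124)); m&=~(np.hypot(B[...,0],B[...,1]+76)<13); m&=~((B[...,0]>78))
    bl=cv2.connectedComponentsWithStats(m.astype(np.uint8)); i=1+np.argmax(bl[2][1:,4]); P=B[bl[1]==i].astype(np.float32)
    P=P if 1 else 0; r=cv2.minAreaRect(P); bx=cv2.boxPoints(r); a,b=bx[1]-bx[0],bx[2]-bx[1]; L=a if np.hypot(*a)>np.hypot(*b) else b
    th=np.degrees(np.arctan2(-L[0],L[1])); th=(th+90)%180-90
    print("rail n",len(P),"centre",np.array(r[0]),"size",np.array(r[1]),"theta",th)
    if save: cv2.imwrite(save,cv2.resize(c["pixels"][165:285,230:430,::-1],None,fx=4,fy=4,interpolation=cv2.INTER_NEAREST))
E
python3 -c "
from h import *;look()"
```

```text
clock: 3.65
tcp_pos: [0.5118, -0.2711, 0.0369]
tool_rot: [0.001, 1.0, -0.0, 0.0]
contact_force: [0.7, -1.2, -0.1]
gripper_width: 0.0
t 3.7 tcp bay [ -53.6 -100.9] z 36.45618976383045 F [0.2 1.  0.4]
cap bay [-91.8 117.9] 35
rail n 749 centre [-76.   33.5] size [ 28.  181.9] theta 9.942947
```

```bash

python3 -m creep '[{"delta_rot":[0,0,0],"delta_pos":[0.1,1,0.4],"grip":0},{"delta_rot":[0,0,0],"delta_pos":[0.15,1.0,0],"grip":0},{"delta_rot":[0,0,0],"delta_pos":[0.15,1.0,0],"grip":0}]'
python3 -c "
from h import *;look()"
python3 -m creep '[{"delta_rot":[0,0,0],"delta_pos":[0.15,1,0],"grip":0},{"delta_rot":[0,0,0],"delta_pos":[0.15,1.0,0],"grip":0},{"delta_rot":[0,0,0],"delta_pos":[0,0.0,0],"grip":0}]'
python3 -c "
from h import *;look()"
```

```text
clock: 4.08
tcp_pos: [0.5075, -0.2411, 0.0321]
tool_rot: [0.001, 1.0, 0.0, -0.0]
contact_force: [0.3, -0.7, 0.1]
gripper_width: 0.0006
t 4.125 tcp bay [-59.1 -71.1] z 31.931199073168152 F [-0.7  1.1 -0.3]
cap bay [-91.8 117.9] 35
rail n 600 centre [-79.3  52.3] size [ 27.9 144.3] theta 9.94548
clock: 4.5
tcp_pos: [0.5045, -0.2209, 0.0322]
tool_rot: [0.001, 1.0, 0.0, -0.0]
contact_force: [0.7, 0.9, 0.2]
gripper_width: 0.0001
t 4.55 tcp bay [-62.1 -53. ] z 32.32593672658871 F [-0.9 -0.5 -0.2]
cap bay [-91.8 117.9] 35
rail n 500 centre [-81.3  63.7] size [ 28. 121.] theta 10.021271
```

```bash
python3 - <<'E'
from h import *
c=capture("scene"); a=cv2.resize(c["pixels"][170:290,220:420,::-1],None,fx=4,fy=4); cv2.imwrite("pics/s2.png",a)
E
```

```text
(no output)
```

View pics/s2.png

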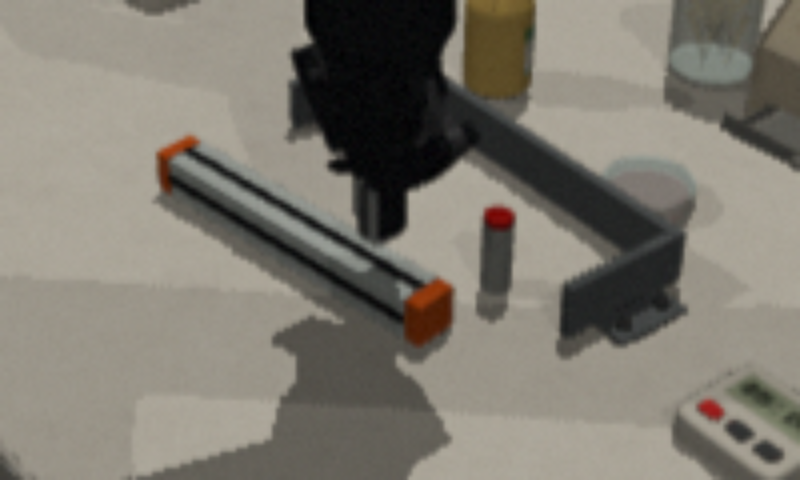

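```bash
python3 - <<'E'
from h import *
c=capture("scene"); f=200/np.tan(np.radians(c["fovy"])/2)
for z in(.01,.02,.03,.04,.05):
  X=c["R"]@[.5045,-.2209,z]+c["t"]; print(z,X[:2]/X[2]*f+[c["cx"],c["cy"]])
W=world(c); v=c["pixels"].max(2)
for r in range(214,234,2): print(r,(W[r,308:324:2]*1000).round().astype(int).tolist())
s=get_state(); print(s["tcp_pos"],s["tool_rot"],s["qpos"])
E
```

```text
0.01 [314.42995744 242.43316419]
0.02 [314.43048778 238.84643004]
0.03 [314.43102493 235.21356024]
0.04 [314.43156904 231.53365888]
0.05 [314.43212024 227.80580668]
214 [[491, -216, 89], [497, -215, 86], [492, -229, 95], [494, -233, 97], [495, -238, 99], [492, -248, 105], [491, -255, 110], [492, -260, 112]]
216 [[566, -118, -1], [494, -219, 85], [490, -231, 92], [493, -234, 93], [497, -236, 92], [490, -250, 103], [492, -254, 104], [493, -259, 106]]
218 [[561, -124, -2], [493, -220, 80], [493, -227, 84], [497, -229, 83], [497, -235, 87], [492, -248, 96], [492, -254, 99], [589, -145, -2]]
220 [[555, -132, 0], [494, -220, 75], [494, -226, 78], [497, -229, 79], [497, -236, 82], [503, -234, 78], [508, -235, 76], [582, -154, 0]]
222 [[550, -139, 0], [493, -221, 70], [493, -227, 74], [497, -229, 73], [497, -235, 76], [501, -237, 76], [508, -236, 72], [577, -160, -1]]
224 [[546, -144, -2], [493, -220, 65], [494, -226, 67], [497, -229, 68], [497, -235, 71], [502, -236, 70], [507, -236, 67], [572, -166, -1]]
226 [[539, -153, 0], [493, -220, 59], [493, -227, 63], [496, -230, 64], [497, -235, 66], [504, -234, 63], [507, -236, 62], [565, -174, 0]]
228 [[512, -188, 27], [492, -221, 55], [494, -226, 58], [496, -230, 59], [497, -236, 61], [503, -235, 59], [513, -230, 51], [561, -179, 0]]
230 [[508, -194, 27], [513, -194, 25], [492, -228, 54], [496, -230, 53], [501, -230, 51], [548, -179, 0], [552, -183, 0], [556, -185, -1]]
232 [[502, -201, 28], [507, -203, 27], [511, -204, 26], [513, -209, 28], [516, -212, 28], [544, -185, -1], [548, -188, -1], [551, -191, -1]]
[ 0.50497249 -0.22204661  0.03242827] [ 1.38694767e-03  9.99998998e-01 -2.13612140e-04  1.87514829e-04] [-5.71081781e-01  3.76146846e-01  1.74227436e+00 -1.84502728e-04
  1.02262522e+00 -2.13900811e+00]
```

The fingertips measure z = 50 mm while the TCP reads 32 mm, so they passed over the rail without touching it. The true tip height is about TCP z + 18 mm, not -19 mm. I'll go back to the right end and lower in small steps, checking tip height by camera and force.

```bash
cat >> h.py <<'E'
def tip():
    c=capture("scene"); W=world(c); s=get_state(); p=s["tcp_pos"]
    m=(c["pixels"].max(2)<90)&(np.hypot(W[...,0]-p[0],W[...,1]-p[1])<.022)&(W[...,2]>.006)&(W[...,2]<.12)
    P=W[m]*1000; print("tcp",p*1000,"tip zmin pct",np.percentile(P[:,2],[0,2,5,10]),len(P),"F",s["contact_force"])
    Q=P[P[:,2]<np.percentile(P[:,2],30)]; print(" low part x,y range",np.percentile(Q[:,:2],[2,98],axis=0))
E
python3 -m creep '[{"delta_rot":[0,0,0],"delta_pos":[-0.4,-2.8,0],"grip":0},{"delta_rot":[0,0,0],"delta_pos":[-0.4,-2.8,0],"grip":0},{"delta_rot":[0,0,0],"delta_pos":[-0.4,-2.8,0],"grip":0},{"delta_rot":[0,0,0],"delta_pos":[0,0,1],"grip":0},{"delta_rot":[0,0,0],"delta_pos":[0,0,1],"grip":0}]'
python3 -c "
from h import *;tip()"
```

```text
clock: 5.28
tcp_pos: [0.5159, -0.3051, 0.0112]
tool_rot: [0.002, 1.0, 0.001, -0.001]
contact_force: [-0.0, 0.4, -0.2]
gripper_width: -0.0001
tcp [ 514.68949846 -303.76825638    9.4000941 ] tip zmin pct [29.59281921 34.84731122 37.9778004  42.53210964] 469 F [-0.53375589 -0.17853393 -1.30106145]
 low part x,y range [[ 503.09298605 -319.88958521]
 [ 519.3287215  -292.69828593]]
```

```bash

python3 -m creep '[{"delta_rot":[0,0,0],"delta_pos":[0,0,0.9],"grip":0},{"delta_rot":[0,0,0],"delta_pos":[0,0,0.9],"grip":0},{"delta_rot":[0,0,0],"delta_pos":[0,0,0],"grip":0}]'
python3 -c "
from h import *;tip()"
```

```text
clock: 5.7
tcp_pos: [0.5158, -0.3048, -0.0069]
tool_rot: [0.001, 1.0, 0.001, -0.001]
contact_force: [-0.3, 0.0, 0.9]
gripper_width: 0.0001
tcp [ 516.22685104 -305.25496307   -6.28915354] tip zmin pct [10.14673    16.41089189 20.25536684 25.70283738] 512 F [-0.34665252  0.06945938 -0.05038498]
 low part x,y range [[ 503.12295114 -320.0930191 ]
 [ 519.90515965 -293.89078692]]
```

```bash

python3 -m creep '[{"delta_rot":[0,0,0],"delta_pos":[0.15,1.3,0],"grip":0},{"delta_rot":[0,0,0],"delta_pos":[0.15,1.3,0],"grip":0},{"delta_rot":[0,0,0],"delta_pos":[0.12,0.8,0],"grip":0},{"delta_rot":[0,0,0],"delta_pos":[0.12,0.8,0],"grip":0},{"delta_rot":[0,0,0],"delta_pos":[0.12,0.8,0],"grip":0}]'
python3 -c "
from h import *;look()"
python3 -m creep '[{"delta_rot":[0,0,0],"delta_pos":[0.12,0.8,0],"grip":0},{"delta_rot":[0,0,0],"delta_pos":[0.12,0.8,0],"grip":0},{"delta_rot":[0,0,0],"delta_pos":[0.12,0.8,0],"grip":0}]'
python3 -c "
from h import *;look()"
```

```text
clock: 6.38
tcp_pos: [0.5102, -0.2557, -0.0055]
tool_rot: [0.001, 1.0, -0.0, 0.0]
contact_force: [0.4, -1.6, -0.8]
gripper_width: 0.0001
t 6.425 tcp bay [-55.7 -85.7] z -5.678257644723968 F [ 0.1 -0.6  0.4]
cap bay [-92.5 137.3] 39
rail n 739 centre [-78.8  55.5] size [ 27.9 176.9] theta 9.41301
clock: 6.8
tcp_pos: [0.5066, -0.2316, -0.0055]
tool_rot: [0.001, 1.0, -0.0, 0.0]
contact_force: [-0.1, -2.8, 0.1]
gripper_width: 0.0001
t 6.85 tcp bay [-60.3 -61.8] z -5.74611044905423 F [ 1.6 -1.5  1.3]
cap bay [-94.6 161.8] 35
rail n 727 centre [-81.5  80.6] size [ 28.  174.7] theta 8.540497
```

```bash

python3 -m creep '[{"delta_rot":[0,0,0],"delta_pos":[0,-2.5,0],"grip":0},{"delta_rot":[0,0,0],"delta_pos":[2.8,0,0],"grip":0},{"delta_rot":[0,0,0],"delta_pos":[2.8,0,0],"grip":0},{"delta_rot":[0,0,0],"delta_pos":[0,2.2,0],"grip":0},{"delta_rot":[0,0,0],"delta_pos":[0,2.2,0],"grip":0}]'
python3 -m creep '[{"delta_rot":[0,0,0],"delta_pos":[-1.3,0,0],"grip":0},{"delta_rot":[0,0,0],"delta_pos":[-1.2,0,0],"grip":0},{"delta_rot":[0,0,0],"delta_pos":[-0.8,0,0],"grip":0},{"delta_rot":[0,0,0],"delta_pos":[-0.8,0,0],"grip":0},{"delta_rot":[0,0,0],"delta_pos":[-0.8,0,0],"grip":0}]'
python3 -c "
from h import *;look()"
```

```text
clock: 7.48
tcp_pos: [0.451, -0.2124, -0.0056]
tool_rot: [0.002, 1.0, 0.0, 0.0]
contact_force: [0.4, -0.7, 0.1]
gripper_width: -0.0001
clock: 8.1
tcp_pos: [0.4999, -0.2129, -0.0059]
tool_rot: [0.001, 1.0, 0.0, -0.0]
contact_force: [-1.8, 0.0, 1.3]
gripper_width: -0.0003
t 8.15 tcp bay [-66.1 -44.9] z -5.619982767335503 F [-0.4 -0.4 -0.3]
cap bay [-101.9  159.9] 37
rail n 688 centre [-77.6  79. ] size [ 27.9 179.8] theta 16.289124
```

```bash

python3 -m creep '[{"delta_rot":[0,0,0],"delta_pos":[-0.8,0,0],"grip":0},{"delta_rot":[0,0,0],"delta_pos":[-0.8,0,0],"grip":0},{"delta_rot":[0,0,0],"delta_pos":[-0.8,0,0],"grip":0},{"delta_rot":[0,0,0],"delta_pos":[-0.8,0,0],"grip":0}]'
python3 -c "
from h import *;look('pics/t2.png')"
```

```text
clock: 8.65
tcp_pos: [0.5321, -0.2128, -0.0058]
tool_rot: [0.001, 1.0, 0.0, -0.0]
contact_force: [-1.8, 0.3, 0.5]
gripper_width: 0.0001
t 8.7 tcp bay [-33.8 -43.6] z -5.460536723336407 F [-0.   0.1 -0.6]
cap bay [-110.7  150. ] 34
rail n 645 centre [-73.1  80.6] size [ 27.9 169.2] theta 28.178558
```

View pics/t2.png

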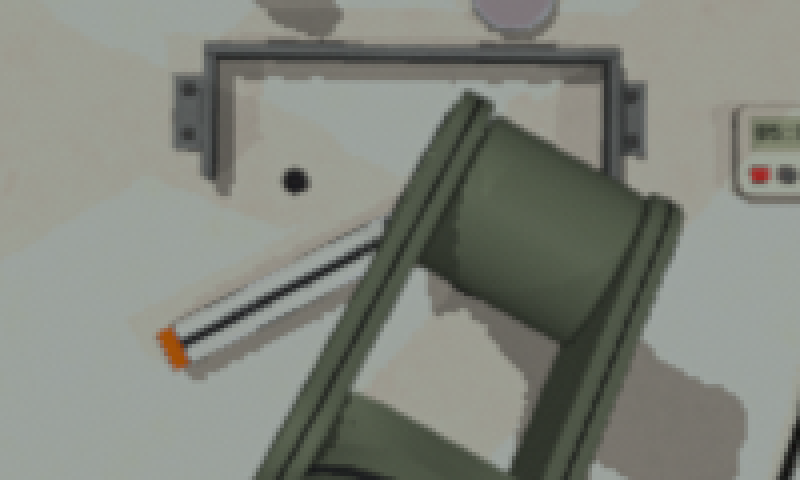

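```bash

python3 -m creep '[{"delta_rot":[0,0,0],"delta_pos":[3,0,0],"grip":0},{"delta_rot":[0,0,-0.15],"delta_pos":[0,0,0],"grip":0},{"delta_rot":[0,0,-0.15],"delta_pos":[0,0,0],"grip":0},{"delta_rot":[0,0,-0.15],"delta_pos":[0,0,0],"grip":0}]'
python3 -m creep '[{"delta_rot":[0,0,0],"delta_pos":[0,4.1,0],"grip":0},{"delta_rot":[0,0,0],"delta_pos":[0,4.1,0],"grip":0},{"delta_rot":[0,0,0],"delta_pos":[-1,0,0],"grip":0},{"delta_rot":[0,0,0],"delta_pos":[-1,0,0],"grip":0}]'
python3 -c "
from h import *;look();tip()"
```

```text
clock: 9.2
tcp_pos: [0.5025, -0.2132, -0.0053]
tool_rot: [-0.224, 0.975, -0.001, 0.001]
contact_force: [-0.2, 0.7, 0.0]
gripper_width: 0.0001
clock: 9.7
tcp_pos: [0.4861, -0.1306, -0.005]
tool_rot: [-0.222, 0.975, -0.001, 0.001]
contact_force: [-0.8, -1.3, 0.5]
gripper_width: 0.0004
t 9.75 tcp bay [-82.8  36.7] z -4.639419508403471 F [ 1.3 -0.3  0. ]
cap bay [-11.9 -31.9] 34
cap bay [-110.7  150. ] 34
rail n 308 centre [-28.8  -0.3] size [27.8 84.8] theta 28.671799
tcp [ 487.2 -131.2   -4.8] tip zmin pct [ 9.1 14.8 19.5 24.2] 509 F [-0.1 -0.8 -0.4]
 low part x,y range [[ 474.5 -146.8]
 [ 508.  -123.1]]
```

```bash

python3 -m creep '[{"delta_rot":[0,0,0],"delta_pos":[0,0.6,0],"grip":0},{"delta_rot":[0,0,0],"delta_pos":[-0.8,0,0],"grip":0},{"delta_rot":[0,0,0],"delta_pos":[-0.8,0,0],"grip":0},{"delta_rot":[0,0,0],"delta_pos":[-0.6,0,0],"grip":0},{"delta_rot":[0,0,0],"delta_pos":[-0.6,0,0],"grip":0}]'
python3 -c "
from h import *;look()"
```

```text
clock: 10.42
tcp_pos: [0.5068, -0.1125, -0.006]
tool_rot: [-0.222, 0.975, 0.0, -0.0]
contact_force: [-2.1, -1.5, -0.5]
gripper_width: -0.0001
t 10.475 tcp bay [-63.6  56.2] z -5.762206328747063 F [-0.5 -0.1 -0.3]
cap bay [  3.8 -23.8] 36
rail n 273 centre [-10.8   5.3] size [26.8 78.3] theta 27.392258
```

```bash

python3 -m creep '[{"delta_rot":[0,0,0],"delta_pos":[-0.5,0,0],"grip":0},{"delta_rot":[0,0,0],"delta_pos":[2,0,0],"grip":0},{"delta_rot":[0,0,0],"delta_pos":[0.5,5,0],"grip":0},{"delta_rot":[0,0,0],"delta_pos":[0,5,0],"grip":0},{"delta_rot":[0,0,0],"delta_pos":[0,5,0],"grip":0}]'
python3 -c "
from h import *;look();tip()"
```

```text
clock: 11.1
tcp_pos: [0.4247, 0.0152, -0.0052]
tool_rot: [-0.221, 0.975, -0.0, 0.002]
contact_force: [0.1, 0.7, 0.5]
gripper_width: -0.0002
t 11.15 tcp bay [-157.5  184.5] z -6.475993591724967 F [-3.2  4.  -0.5]
cap bay [  8.7 -21.4] 38
cap bay [-89.1 161.3] 35
rail n 912 centre [-39.4  70. ] size [ 28.1 219.2] theta 28.063522
tcp [420.8  17.6  -6.3] tip zmin pct [12.  17.  20.6 26.5] 424 F [-0.9 -0.  -0.8]
 low part x,y range [[406.3   3.4]
 [429.7  26.8]]
```

```bash

python3 -m creep '[{"delta_rot":[0,0,0],"delta_pos":[-2.5,0,0],"grip":0},{"delta_rot":[0,0,0],"delta_pos":[-2.5,0,0],"grip":0},{"delta_rot":[0,0,0],"delta_pos":[0,-1.5,0],"grip":0},{"delta_rot":[0,0,0],"delta_pos":[0,-1.2,0],"grip":0},{"delta_rot":[0,0,0],"delta_pos":[0,-0.8,0],"grip":0}]'
python3 -c "
from h import *;look()"
python3 -m creep '[{"delta_rot":[0,0,0],"delta_pos":[0,-0.8,0],"grip":0},{"delta_rot":[0,0,0],"delta_pos":[0,-0.8,0],"grip":0},{"delta_rot":[0,0,0],"delta_pos":[0,-0.8,0],"grip":0}]'
python3 -c "
from h import *;look()"
```

```text
clock: 11.82
tcp_pos: [0.4834, 0.0035, -0.0058]
tool_rot: [-0.221, 0.975, 0.001, -0.001]
contact_force: [-1.7, 3.7, 2.7]
gripper_width: -0.0001
t 11.875 tcp bay [-91.9 169.8] z -5.744312285121282 F [ 0.   0.9 -0.6]
cap bay [ 13.5 -30. ] 38
rail n 739 centre [-29.9  51.3] size [ 28.  198.7] theta 28.617935
clock: 12.25
tcp_pos: [0.4944, -0.0182, -0.006]
tool_rot: [-0.222, 0.975, -0.0, -0.0]
contact_force: [-0.8, 1.8, -0.8]
gripper_width: -0.0001
t 12.3 tcp bay [-79.8 148.6] z -5.7220778420189395 F [-0.5  0.2 -1.4]
cap bay [ 24.3 -51.8] 37
rail n 726 centre [-15.1  22.8] size [ 27.9 182. ] theta 28.144897
```

```bash

python3 -m creep '[{"delta_rot":[0,0,0],"delta_pos":[0,-0.9,0],"grip":0},{"delta_rot":[0,0,0],"delta_pos":[0,-0.9,0],"grip":0},{"delta_rot":[0,0,0],"delta_pos":[0,-0.9,0],"grip":0},{"delta_rot":[0,0,0],"delta_pos":[0,-0.9,0],"grip":0}]'
python3 -c "
from h import *;look()"
python3 -m creep '[{"delta_rot":[0,0,0],"delta_pos":[0,-0.8,0],"grip":0},{"delta_rot":[0,0,0],"delta_pos":[0,-0.8,0],"grip":0}]'
python3 -c "
from h import *;look('pics/t3.png')"
```

```text
clock: 12.8
tcp_pos: [0.5103, -0.0507, -0.0058]
tool_rot: [-0.222, 0.975, 0.0, -0.0]
contact_force: [-1.3, 2.4, 1.1]
gripper_width: 0.0005
t 12.85 tcp bay [-62.5 116.6] z -5.518823082212271 F [-0.7  0.3 -0.4]
cap bay [ 41.  -83.6] 35
rail n 705 centre [  3.2 -12.6] size [ 28.  173.8] theta 27.595642
clock: 13.1
tcp_pos: [0.5171, -0.0648, -0.0056]
tool_rot: [-0.222, 0.975, 0.0, -0.0]
contact_force: [-1.0, 3.7, 2.1]
gripper_width: -0.0002
t 13.15 tcp bay [-55.2 102.8] z -5.47629415203485 F [-0.3  0.4 -1.4]
cap bay [ 48.2 -97.5] 35
rail n 678 centre [ 11.8 -29.2] size [ 27.9 169.4] theta 27.626816
```

View pics/t3.png

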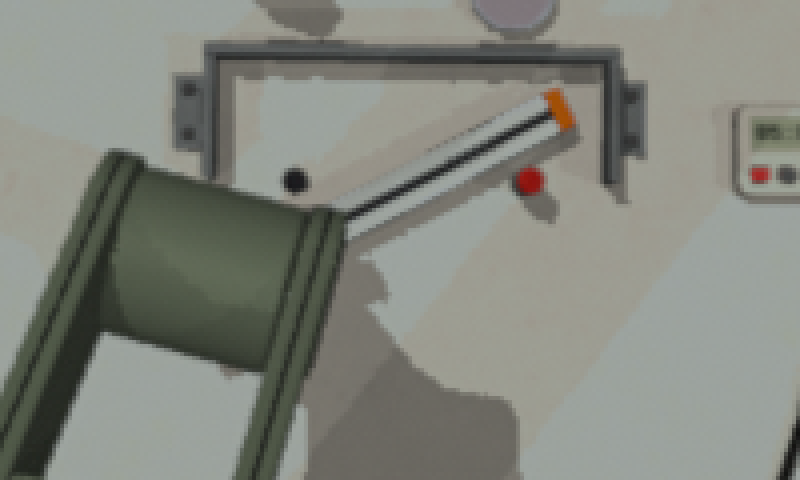

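```bash

python3 -m creep '[{"delta_rot":[0,0,0],"delta_pos":[0,1.5,0],"grip":0},{"delta_rot":[0,0,0],"delta_pos":[2.5,0,0],"grip":0},{"delta_rot":[0,0,0],"delta_pos":[2.5,0,0],"grip":0},{"delta_rot":[0,0,0],"delta_pos":[0,-4.1,0],"grip":0},{"delta_rot":[0,0,0],"delta_pos":[0,-4.1,0],"grip":0}]'
python3 -m creep '[{"delta_rot":[0,0,0.163],"delta_pos":[0,0,0],"grip":0},{"delta_rot":[0,0,0.163],"delta_pos":[0,0,0],"grip":0},{"delta_rot":[0,0,0.163],"delta_pos":[0,0,0],"grip":0},{"delta_rot":[0,0,0],"delta_pos":[0,0,0],"grip":0}]'
python3 -c "
from h import *;look()"
```

```text
clock: 13.78
tcp_pos: [0.5007, -0.1466, -0.0057]
tool_rot: [-0.222, 0.975, -0.0, 0.0]
contact_force: [0.9, -0.6, -0.5]
gripper_width: 0.0001
clock: 14.28
tcp_pos: [0.5007, -0.1461, -0.0058]
tool_rot: [0.02, 1.0, -0.0, 0.0]
contact_force: [-0.6, -0.2, -0.3]
gripper_width: 0.0003
t 14.325 tcp bay [-69.2  22. ] z -5.726453480265986 F [-0.1 -0.7  0.3]
cap bay [ 48.9 -98.8] 36
rail n 586 centre [ 16.5 -38. ] size [ 27.9 152.3] theta 27.60318
```

```bash

python3 -m creep '[{"delta_rot":[0,0,0],"delta_pos":[-1.5,0,0],"grip":0},{"delta_rot":[0,0,0],"delta_pos":[-1,0,0],"grip":0},{"delta_rot":[0,0,0],"delta_pos":[-0.8,0,0],"grip":0},{"delta_rot":[0,0,0],"delta_pos":[-0.8,0,0],"grip":0},{"delta_rot":[0,0,0],"delta_pos":[-0.8,0,0],"grip":0}]'
python3 -c "
from h import *;look()"
python3 -m creep '[{"delta_rot":[0,0,0],"delta_pos":[-0.8,0,0],"grip":0},{"delta_rot":[0,0,0],"delta_pos":[-0.8,0,0],"grip":0},{"delta_rot":[0,0,0],"delta_pos":[-0.8,0,0],"grip":0}]'
python3 -c "
from h import *;look('pics/t4.png')"
```

```text
clock: 14.95
tcp_pos: [0.5499, -0.1484, -0.0061]
tool_rot: [0.021, 1.0, 0.0, -0.0]
contact_force: [-1.6, 0.6, -0.2]
gripper_width: 0.0001
t 15.0 tcp bay [-18.4  21.5] z -5.738402521563893 F [-0.4 -0.1 -0.5]
cap bay [  57.  -104.4] 39
rail n 311 centre [ 42.8 -68.2] size [28.  91.2] theta 21.568314
clock: 15.38
tcp_pos: [0.5745, -0.1496, -0.0058]
tool_rot: [0.021, 1.0, -0.0, 0.0]
contact_force: [-1.4, 1.1, -1.0]
gripper_width: 0.0002
t 15.425 tcp bay [ 6.1 21.3] z -5.421489336287583 F [-1.1  0.4 -0.5]
cap bay [  65.4 -110.9] 42
rail n 187 centre [ 58.6 -86.3] size [28.1 64.1] theta 14.878769
```

View pics/t4.png

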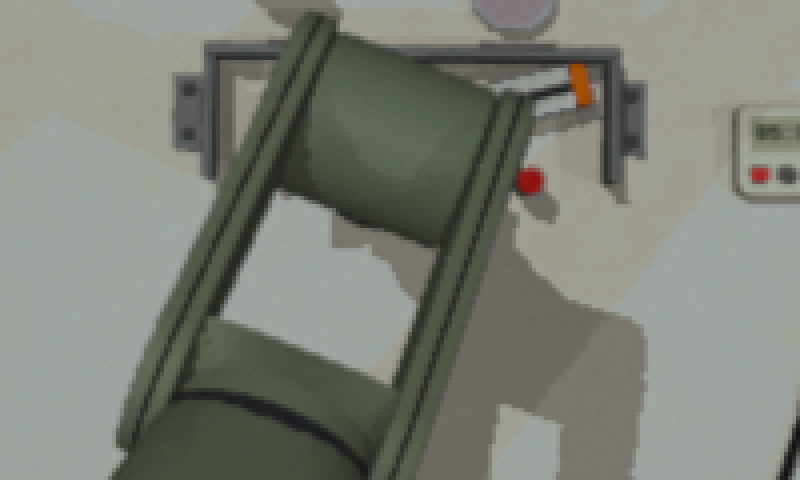

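```bash

python3 -m creep '[{"delta_rot":[0,0,0],"delta_pos":[1,0,0],"grip":0},{"delta_rot":[0,0,0],"delta_pos":[0,3,0],"grip":0},{"delta_rot":[0,0,0],"delta_pos":[-0.8,0,0],"grip":0},{"delta_rot":[0,0,0],"delta_pos":[-0.8,0,0],"grip":0},{"delta_rot":[0,0,0],"delta_pos":[-0.8,0,0],"grip":0}]'
python3 -c "
from h import *;look()"
python3 -m creep '[{"delta_rot":[0,0,0],"delta_pos":[-0.8,0,0],"grip":0},{"delta_rot":[0,0,0],"delta_pos":[-0.6,0,0],"grip":0}]'
python3 -c "
from h import *;look()"
```

```text
clock: 16.05
tcp_pos: [0.5895, -0.1208, -0.0057]
tool_rot: [0.021, 1.0, -0.0, -0.0]
contact_force: [-0.8, 0.2, -0.3]
gripper_width: -0.0003
t 16.1 tcp bay [19.9 50.7] z -5.3811867286720565 F [-1.1 -0.1 -0.7]
cap bay [  63.1 -117.5] 42
rail n 365 centre [ 58.6 -77.9] size [27.9 92.4] theta 7.3845825
clock: 16.35
tcp_pos: [0.6037, -0.1212, -0.0057]
tool_rot: [0.021, 1.0, -0.0, 0.0]
contact_force: [-1.9, -0.2, 1.3]
gripper_width: -0.0001
t 16.4 tcp bay [33.5 51.1] z -5.541968161082857 F [0.5 0.4 0.6]
cap bay [  60.5 -119.6] 45
rail n 377 centre [ 60.1 -75.6] size [27.5 95.7] theta 2.6726685
```

```bash

python3 -m creep '[{"delta_rot":[0,0,0],"delta_pos":[1.5,0,0],"grip":0},{"delta_rot":[0,0,0],"delta_pos":[0,-3.5,0],"grip":0},{"delta_rot":[0,0,0],"delta_pos":[0,-3.5,0],"grip":0},{"delta_rot":[0,0,0],"delta_pos":[-0.9,0,0],"grip":0},{"delta_rot":[0,0,0],"delta_pos":[-0.6,0,0],"grip":0}]'
python3 -c "
from h import *;look()"
python3 -m creep '[{"delta_rot":[0,0,0],"delta_pos":[-0.5,0,0],"grip":0},{"delta_rot":[0,0,0],"delta_pos":[-0.3,0,0],"grip":0}]'
python3 -c "
from h import *;look()"
```

```text
clock: 17.02
tcp_pos: [0.6012, -0.1908, -0.0055]
tool_rot: [0.021, 1.0, -0.0, 0.001]
contact_force: [0.2, -0.0, 0.5]
gripper_width: -0.0
t 17.075 tcp bay [ 33.7 -18. ] z -5.4752632024938 F [ 0.2 -0.6 -0.5]
cap bay [56.5 87.8] 40
rail n 154 centre [56.  70.8] size [26.2 41.8] theta 1.3135071
clock: 17.32
tcp_pos: [0.6071, -0.1899, -0.006]
tool_rot: [0.02, 1.0, 0.0, -0.002]
contact_force: [-5.8, 0.8, 3.1]
gripper_width: 0.0001
t 17.375 tcp bay [ 39.6 -17.5] z -5.956196770276437 F [-1.7  1.6 -0. ]
cap bay [59.5 87.8] 41
rail n 148 centre [60.7 72.3] size [26.8 39.2] theta 0.79629517
```

```bash

for i in 1; do :; done
python3 -m creep '[{"delta_rot":[0,0,0],"delta_pos":[-0.3,0,0],"grip":0},{"delta_rot":[0,0,0],"delta_pos":[-0.2,0,0],"grip":0}]'
python3 -c "
from h import *;look()"
python3 -m creep '[{"delta_rot":[0,0,0],"delta_pos":[-0.2,0,0],"grip":0},{"delta_rot":[0,0,0],"delta_pos":[0,0,0],"grip":0}]'
python3 -c "
from h import *;look()"
```

```text
clock: 17.62
tcp_pos: [0.611, -0.1904, -0.0062]
tool_rot: [0.021, 1.0, 0.001, -0.003]
contact_force: [-10.9, 1.4, 7.3]
gripper_width: -0.0
t 17.675 tcp bay [ 42.8 -17.7] z -6.107175013694732 F [-8.3  1.2  6.8]
cap bay [65. 88.] 38
rail n 133 centre [64.9 72.4] size [24.2 39.5] theta 1.259018
clock: 17.92
tcp_pos: [0.6109, -0.1904, -0.0061]
tool_rot: [0.021, 1.0, 0.001, -0.005]
contact_force: [-14.1, 1.1, 9.8]
gripper_width: 0.0001
t 17.975 tcp bay [ 42.7 -17.6] z -6.130973225906812 F [-13.5   2.5  10.2]
cap bay [65. 88.] 38
rail n 129 centre [64.7 73.7] size [24.  36.6] theta 0.79119873
```

```bash

python3 -m creep '[{"delta_rot":[0,0,0],"delta_pos":[1,0,0],"grip":0},{"delta_rot":[0,0,0],"delta_pos":[1.5,0,0],"grip":0},{"delta_rot":[0,0,0],"delta_pos":[0,0,-5],"grip":0},{"delta_rot":[0,0,0],"delta_pos":[0,0,-6],"grip":0},{"delta_rot":[0,0,0],"delta_pos":[5,0,-2],"grip":0}]'
python3 -m creep '[{"delta_rot":[0,0,0],"delta_pos":[6,0,0],"grip":0},{"delta_rot":[0,0,0],"delta_pos":[6,0,0],"grip":0},{"delta_rot":[0,0,0],"delta_pos":[3,0,0],"grip":0},{"delta_rot":[0,0,0],"delta_pos":[0,0,0],"grip":0}]'
python3 -c "
from h import *;look('pics/t5.png')"
```

```text
clock: 18.6
tcp_pos: [0.5469, -0.1913, 0.1309]
tool_rot: [0.02, 1.0, -0.004, 0.008]
contact_force: [-0.2, -0.7, -0.3]
gripper_width: 0.0005
clock: 19.1
tcp_pos: [0.3896, -0.1821, 0.1244]
tool_rot: [0.022, 1.0, -0.001, 0.001]
contact_force: [-0.4, 0.2, -0.0]
gripper_width: 0.0001
t 19.15 tcp bay [-177.2  -19. ] z 124.95484371782148 F [ 0.3  0.2 -0.2]
cap bay [65. 88.] 38
cap bay [  65.4 -120.9] 40
rail n 812 centre [ 65.2 -15.2] size [ 25.3 214.8] theta 0.027114868
```

View pics/t5.png

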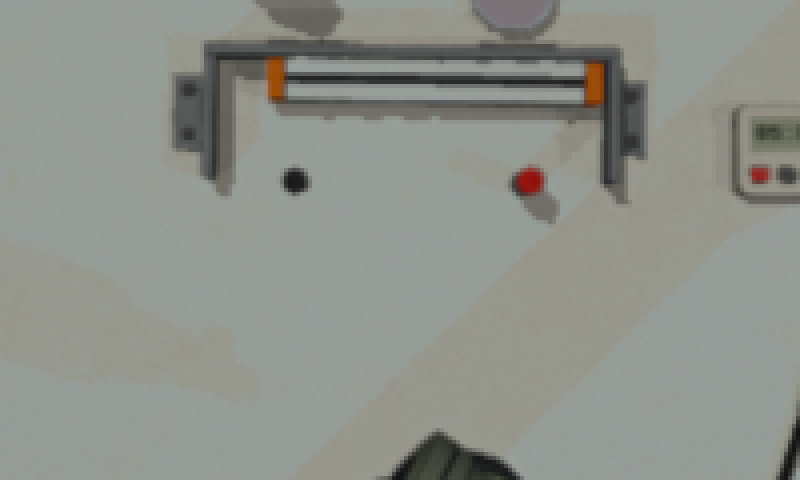

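The rail lies flush: its caps are at bay x = 65.0 and 65.4 mm, against a nominal 66 mm and well inside the calibration tolerance. The bottle, dish and timer look unmoved, and the arm is clear.

```bash
python3 -c "
from station import *;print(hand_in())"
```

```text
the job is handed in; nothing more can be done
None
```

The rail is in the bay, flush against the back wall along its length, and the job is handed in after about 19 s on the clock.

**What I did:** with the fingers shut, I slid the rail left past the post and tilted it to about 28°. I then pushed it endwise so its right end went in behind the post, swung the left end in, and pressed it to the wall at about 14 N. It was never pinched or lifted.

**Last checks:**
- **Rail:** the end caps are at bay x = 65.0 and 65.4 mm, against a nominal 66 mm. The tilt is about 0.1°.
- **Position along the wall:** the rail's centre is at bay y of about -16 mm, so its right end stops just short of the side wall.
- **Surroundings:** the arm is clear, with no contact force. In the last picture the dish and timer look unmoved. Of the bottle it shows only what looks like the shadow, also unchanged. I did not measure any of the three.

**What disagreed:** the fingertips were about 19 mm higher than the reported TCP, not 19 mm lower as stated. My first push therefore passed over the rail without touching it. I corrected this from the camera depth before the next push.

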